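# Fit a chromatography column into its holder

### The arm

A 6-joint arm with a two-finger parallel gripper is mounted at the origin on the work surface. World frame = base frame: x ahead of the robot, y to its left, z up, the work surface at z = 0. Lengths are in mm, angles in degrees, forces in N, time in s.
With the tool pointing down it reaches from about 300 to 850 mm from the base axis. Payload 4.2 kg.
Tool frame: the origin (TCP) lies at the very end of the fingers, on their centre line; the grasp point (between the pads) lies 19 mm behind it (env.grip_depth is the distance from the TCP to the grasp point, in mm); z points along the fingers, y is the line along which they close (so a half turn about z gives the same grasp; the last joint's range is limited). The gripper opens to 91 mm and grips with 3 to 60 N. Pads are 32 mm wide; open, the fingers measure 118 mm over their backs; the gripper's body (76 mm by 178 mm) begins 60 mm behind the grasp point.
Start: joints at [74.943, 18.312, 89.639, -0, 72.044, -1.146], TCP at [138.244, 558.15, 213.976] pointing down, gripper open.
Joint ranges: [-177.97, 177.97], [-48.28, 115.42], [12.27, 149.76], [-77.06, 257.06], [2.81, 150.46], [-146.56, 146.56]. Speed limits (degrees/s): [147.25, 147.25, 180, 180, 180, 180].

### API

Orientations are given as [roll, pitch, yaw] about the fixed x, y, z axes, in that order (R = Rz(yaw) Ry(pitch) Rx(roll)).
In Python, from workcell import env, cams gives the robot as it stands.
- The arm moves only by the tool apply_moves, never from a script. Its argument "deltas" is a list of rows, each a list of 5 numbers: the shift along the tool's x, y, z in m, then the turn about the tool's z in rad, then the opening, from -1 (shut) to 1 (fully open), so that 0 is half open. In form: [[tx, ty, tz, roll, gripper], ...]. A call has 1 to 5 rows; each row is the pose to reach, as a shift and turn from the pose commanded when the call began, along the tool's axes at that moment; what a row does not reach only later rows make up. A row lasts 1/10 s, in which the tool goes at most 50 mm and 8.59 degrees, less where a joint would pass 70% of its speed; a pose out of reach is approached as far as the arm can. A call with a gripper value outside its range is refused whole. The fingers move at their own pace and stop on an object; "grip_force" is the grip in N (left out, the last holds). Time passes only in rows, so rows that repeat a pose let the fingers close. It gives the time, the measured TCP pose, the force, the opening and the grip force at its end, in the units of the state.
- env.state(): the state, without advancing time (a new reading comes with each control period).
- cams.grab_frame(name): name is "scene" or "top"; returns the picture (384x512x3 uint8, blue, green, red); there is no depth.
- cams.get_calibration(name): a dict with "mtx" (3x3 intrinsics, pixels), "eye" and "attitude" of the camera in the world. Camera axes: x right, y down, z forward; pixel columns grow to the right and rows downward; lengths in mm; the calibration is good to about 2 mm. A picture is of the moment at which its call begins. get_calibration takes no time and is no camera call.
- env.job_done(): hands the job in; it is judged then, once.
The state is a dict: "time_s": time; "qpos": joint angles; "qvel": joint speeds; "effort": joint torques, N m; "ee_pos": TCP position; "ee_rot": TCP orientation; "force": force on the tool from outside, world axes, zero at the start; "torque": the same for the moment, N m; "gripper_width": finger opening in mm; "gripper_force": force on a finger pad.
Only numpy, scipy, OpenCV 4.12 (cv2) and the standard library are available. Lean on these libraries where they do the work, as an engineer would, in place of code of your own. Each camera call takes 0.05 s, during which the arm holds its last target. There are 200 camera calls.

### The job

Take the long slim column with the tall narrow head out of the rack, keep it upright and thread it, nose down, through the holder's top plate and then through the white guide below it. Find the hole by feel, ease the column in gently without forcing it, and press it down firmly by its head until the collar sits flat on the top plate, then let go. Leave everything else where it is.

Things in the scene. Friction and masses are not known exactly. Their poses are not given: they have to be found in the camera images.
- column: The column: a steel rod, 160 g give or take a third, hanging upright by its collar in one of the rack's three holes (which one varies). Origin: centre of the collar's underside, on the axis; z along the axis, up towards the head. Collar: 24 mm across, z = 0 to 6 mm. Shank below it: 12 mm across, 115 mm long, the last 8 mm a cone narrowing to 8 mm at the nose.
- column_head (a point): Grip point of the column, 32 mm above the collar's underside, in the head: a plain cylinder 16 mm across, from 6 to 58 mm above the collar's underside; round, so any yaw of grasp will do.
- column_tip (a point): The nose of the column: centre of its lower end, 115 mm below the collar's underside.
- base: The column holder's grey base plate, fixed to the bench: 120 mm (its x) by 190 mm (its y), 14 mm thick. Origin: centre of its underside, z up. On it stands a bare aluminium frame, open to +x and -x, with posts 84 mm apart along y. The frame stays put unless pushed with about 80 N. More than 50 N from the column damages the holder.
- base_top (a point): Point on the base's centre line, level with the upper face of the frame's top plate, 147 mm up; axes as the base. The plate is level, 56 mm (x) by 96 mm (y), 12 mm thick, with one 14 mm hole at its centre. The frame was clamped up to 20 mm off along the base's y, either way: the hole is up to 20 mm in y from this point (x = 0). The shift is not measured: feel or see it.
- base_guide (a point): Point on the base's centre line, level with the upper face of the white plastic guide (44 by 68 mm, 12 mm thick), 97 mm up. Its 14 mm hole lies under the top plate's hole, with the same shift in y; the guide floats up to 1.6 mm either way along base x with a drag of 1 N, and the column's nose centres it.
- base_seal (a point): Point on the base's centre line, 32 mm up, level with the nose of a fully seated column. A black round end seal under the holes, 28 mm across, its face 41 to 44 mm up at first, meets the nose. It gives way stiffly, at about 10 N, does not spring back, and goes down to 30 mm. Seated, the collar lies on the top plate, the column's origin 147 mm above the base's.
- rack: The white hanging rack, fixed to the bench: top plate 70 mm (its x) by 200 mm (its y), upper face 140 mm above the bench, 10 mm thick, on two end panels. Three 16 mm holes in a row at y = -62, 0 and +62 mm hold three columns by their collars. Origin: centre of its underside, z up.
- short_column: Bystander: a shorter steel column hanging in the same rack: head 22 mm across and 22 mm tall, collar 24 mm, shank 60 mm long. Origin: centre of its collar's underside, z up.
- guard: Bystander: a stubby steel guard cartridge hanging in the same rack: head 30 mm across and only 16 mm tall, shank 35 mm long. Origin as for the short column.
- bottle_a: Bystander: clear bottle with a blue cap, 80 mm across, 165 mm tall. Origin: centre of its underside.
- bottle_b: Bystander: clear bottle with a blue cap, 66 mm across, 140 mm tall. Origin: centre of its underside.
- beaker: Bystander: glass beaker, 68 mm across, 85 mm tall. Origin: centre of its underside.
- wrench: Bystander: steel wrench, 150 mm long, lying flat just on the robot's side of the holder. Origin: middle of its underside.
- cap: Bystander: loose blue bottle cap, 38 mm across, 20 mm tall, lying just on the robot's side of the rack. Origin: centre of its underside.

How it is judged:
By the outcome, as a careful person would: the job done as asked, in the order asked, and still so for the second after the job is handed in, with the robot touching nothing.
It also fails if it takes over 61 s, if anything falls off the work surface, if the arm or the gripper's body presses on something with over 40 N, if the wrist force passes 120 N, or if a joint passes its speed limit or range.

## Working session

There is one attempt and no reset: what is moved stays moved. The work goes in short steps, Python scripts to look and compute and a tool call to move; the robot and the scene stay as the last step left them, time stands still between calls to the robot, and variables do not carry over. Pictures are saved under pics/ and viewed, at most 10 in all, crops included, and the job is handed in when it is done.

Besides the shell and the picture viewer there is one more tool, called as name([rows], argument=value, ...), one row to a line, values as JSON. apply_moves: Moves the arm, as the interface text tells. Its arguments: {"type":"object","properties":{"deltas":{"type":"array"},"grip_force":{"type":"number"}},"required":["deltas"]}

```bash
mkdir -p pics; python3 - <<'E'
from workcell import env,cams
import cv2
for n in("scene","top"):
    f=cams.grab_frame(n);cv2.imwrite(f"pics/{n}0.png",cv2.resize(f,(800,600),interpolation=cv2.INTER_CUBIC))
    cv2.imwrite(f"raw_{n}.png",f)
    print(n,cams.get_calibration(n))
print(env.state())
E
```

```text
scene {'mtx': array([[442.94211994,   0.        , 251.98153425],
       [  0.        , 442.94211994, 181.94604238],
       [  0.        ,   0.        ,   1.        ]]), 'eye': array([1421.60692527,  121.71207242,  714.28128277]), 'attitude': array([-125.38818064,    1.14390731,   94.62744588])}
top {'mtx': array([[488.29607986,   0.        , 253.40634211],
       [  0.        , 488.29607986, 195.07328503],
       [  0.        ,   0.        ,   1.        ]]), 'eye': array([ 386.18479426,   40.59126299, 1216.69914425]), 'attitude': array([-169.46857003,   -0.57942737,  -88.98127912])}
{'time_s': 0.1, 'qpos': array([ 7.49425160e+01,  1.83513170e+01,  8.96986479e+01, -1.08422402e-03,
        7.20449792e+01, -1.14656294e+00]), 'qvel': array([-0.07292491, -0.12505858, -0.08979608,  0.06959166, -0.08745191,
       -0.04290102]), 'effort': array([-3.44406556e-05, -4.13332415e+01, -2.32511115e+01,  7.28493906e-02,
        4.21574665e-02, -4.37191215e-05]), 'ee_pos': array([138.13268251, 557.7006599 , 213.17609256]), 'ee_rot': array([-1.79905054e+02, -8.69169812e-04,  1.66089413e+02]), 'force': array([-0.17276158,  0.20124661,  0.68473332]), 'torque': array([-0.00752748, -0.0476437 , -0.02399262]), 'gripper_force': 0.0, 'gripper_width': 91.16991106254427}
```

View pics/scene0.png

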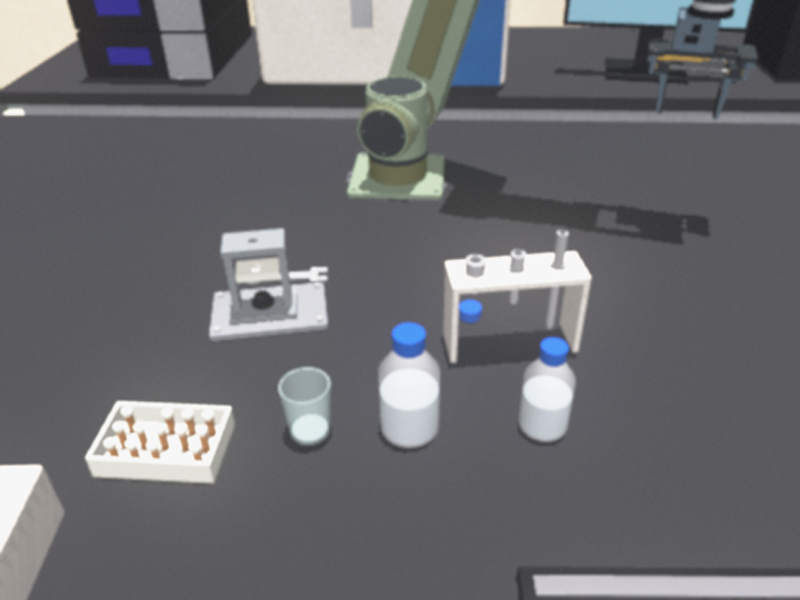

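View pics/top0.png

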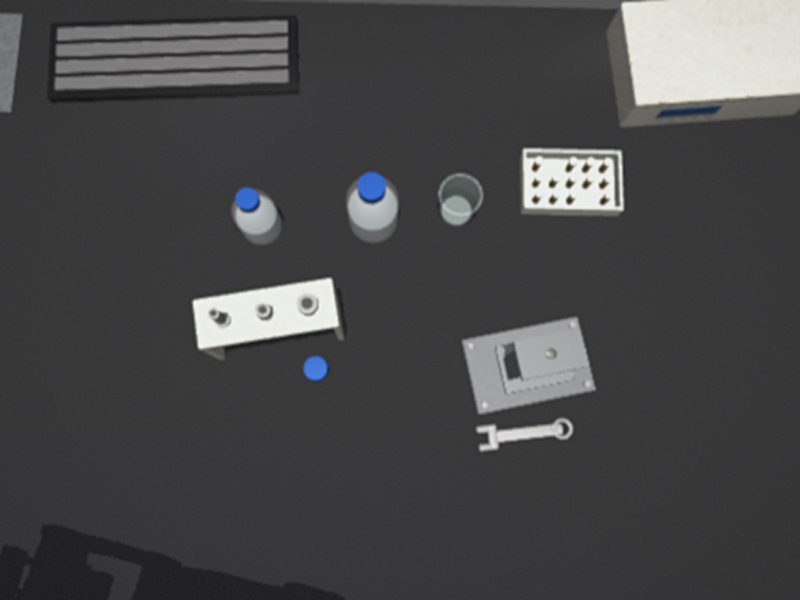

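The long column hangs in the rack's +y hole: head top about (214,313) and collar about (222,320) in the top view. The holder hole is near (551,353), and both are visible in the scene view too. I'll enlarge these areas.

```bash
cat > h.py <<'E'
import numpy as np,cv2
from workcell import env,cams
from scipy.spatial.transform import Rotation as R
from scipy.optimize import least_squares
def cam(n):
    c=cams.get_calibration(n);return c["mtx"],R.from_euler("xyz",c["attitude"],degrees=True).as_matrix(),c["eye"]
def pix(n,p):
    K,A,e=cam(n);q=K@A.T@(np.asarray(p,float)-e);return q[:2]/q[2]
def onz(n,u,z):
    K,A,e=cam(n);d=A@np.linalg.inv(K)@[u[0],u[1],1];return e+d*(z-e[2])/d[2]
E
python3 - <<'E'
import cv2,numpy as np
from h import *
def crop(n,x,y,w,h,s): return cv2.resize(cv2.imread(f"raw_{n}.png")[y:y+h,x:x+w],None,fx=s,fy=s,interpolation=cv2.INTER_CUBIC)
a=np.hstack([crop("top",120,170,100,75,4),crop("top",290,200,100,75,4)])
b=np.hstack([crop("scene",280,140,100,75,4),crop("scene",130,140,100,75,4)])
cv2.imwrite("pics/crops.png",np.vstack([a,b]))
s=.64
for u,z in(((551,353),147),((193,300),140),((332,280),140),((341,325),140),((200,349),140),((214,314),198),((463,340),14),((577,318),14),((595,388),14),((480,413),14)):
    print(u,z,onz("top",np.array(u)*s,z).round(1))
E
```

```text
(551, 353) 147 [ 520.3 -186.9  147. ]
(193, 300) 140 [587.8 324.2 140. ]
(332, 280) 140 [621.1 126.2 140. ]
(341, 325) 140 [555.7 111.2 140. ]
(200, 349) 140 [517.4 309.6 140. ]
(214, 314) 198 [558.3 279.4 198. ]
(463, 340) 14 [555.1 -75.3  14. ]
(577, 318) 14 [ 594.2 -258.    14. ]
(595, 388) 14 [ 482.8 -283.6   14. ]
(480, 413) 14 [ 440.5 -102.1   14. ]
```

View pics/crops.png

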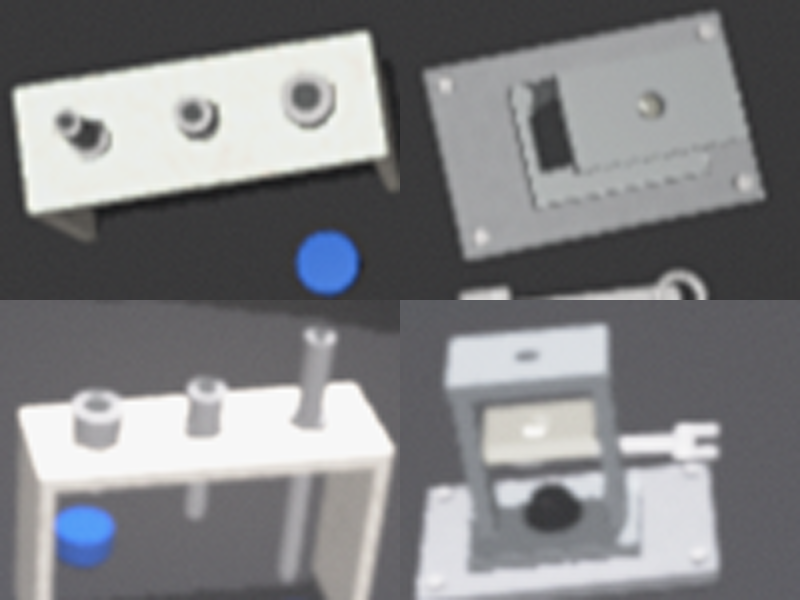

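Crop readings:
- **Top view:** head ring (68,122), collar about (92,138), plate hole (651,104). Base corners are (423,70), (718,12), (765,198) and (467,260).
- **Scene view:** head top (321,337) and hole (526,355).

```bash
python3 - <<'E'
from h import *
T=lambda x,y,o=0:np.array([120+x/4,170+y/4]) if not o else np.array([290+(x-400)/4,200+y/4])
S=lambda x,y,o=0:np.array([280+x/4,140+(y-300)/4]) if not o else np.array([130+(x-400)/4,140+(y-300)/4])
def tri(t,s,z=None): 
    f=lambda p:np.r_[pix("top",p)-t,pix("scene",p)-s]
    r=least_squares(f,[550,0,150]);return r.x.round(1),np.abs(r.fun).max().round(2)
print("head",onz("top",T(68,122),198),onz("scene",S(321,338),198),tri(T(68,122),S(321,338)))
print("hole",onz("top",T(651,104,1),147),onz("scene",S(526,355,1),147),tri(T(651,104,1),S(526,355,1)))
def rect(cs,w,l,z):
    P=np.array([onz("top",c,z)[:2] for c in cs])
    L=np.array([[w,l],[w,-l],[-w,-l],[-w,l]])/2
    g=lambda v:((L@np.array([[np.cos(v[2]),np.sin(v[2])],[-np.sin(v[2]),np.cos(v[2])]])+v[:2])-P).ravel()
    r=least_squares(g,[540,0,.1]);return r.x,np.abs(r.fun).max()
b,e=rect([T(*c,1) for c in((423,70),(718,12),(765,198),(467,260))],120,190,14);print("base",b,np.degrees(b[2]),e)
k,e=rect([T(*c) for c in((13,88),(370,30),(388,155),(28,212))],70,200,140);print("rack",k,np.degrees(k[2]),e)
ax=lambda v,y:v[:2]+y*np.array([-np.sin(v[2]),np.cos(v[2])])
print("rack hole",ax(k,62))
h=onz("top",T(651,104,1),147)[:2]-b[:2];c,s=np.cos(b[2]),np.sin(b[2]);print("hole in base",c*h[0]+s*h[1],-s*h[0]+c*h[1])
st=env.state();print(st["ee_pos"],st["ee_rot"])
E
```

```text
head [559.23715432 279.32908977 198.        ] [561.00747772 283.29881305 198.        ] (array([559.6, 281.5, 196.7]), np.float64(0.94))
hole [ 520.11779786 -187.14022847  147.        ] [ 519.21384688 -185.01583561  147.        ] (array([ 519.8, -186. ,  147.5]), np.float64(0.5))
base [ 5.17387940e+02 -1.79515558e+02  2.19452392e-01] 12.57369585065412 1.1332730763233485
rack [5.71222799e+02 2.19211530e+02 1.81553624e-01] 10.402256394038092 1.3239421465217447
rack hole [560.02821031 280.19252014]
hole in base 1.0045334162724389 -8.036083561689654
[138.13268251 557.7006599  213.17609256] [-1.79905054e+02 -8.69169812e-04  1.66089413e+02]
```

apply_moves([
  [-0.0476,-0.0168,-0.02,0.14,1],
  [-0.0952,-0.0336,-0.02,0.28,1],
  [-0.1428,-0.0504,-0.02,0.42,1],
  [-0.1904,-0.0672,-0.02,0.56,1],
  [-0.235,-0.083,-0.02,0.7,1],
], grip_force=40)

```text
time_s: 0.6
ee_pos: [345.3, 421.2, 233.7]
ee_rot: [-180.0, 0.0, 125.7]
force: [0.2, 0.7, -0.7]
gripper_width: 91.2
gripper_force: 0.0
```

```bash
cat > go.py <<'E'
import sys
from h import *
# usage: go.py x y z yaw -> tool-axes shift (m), turn (rad)
s=env.state();p=np.array(s["ee_pos"]);A=R.from_euler("xyz",s["ee_rot"],degrees=True).as_matrix()
t=np.array([float(a) for a in sys.argv[1:4]]);y=float(sys.argv[4])
print(s["time_s"],p.round(1),np.round(s["ee_rot"],2),"shift",(A.T@(t-p)/1000).round(4),"turn",np.radians(-((y-s["ee_rot"][2]+180)%360-180)).round(3))
E
python3 go.py 560 280.5 230 90
```

```text
0.6 [345.3 421.2 233.7] [-179.98    0.    125.67] shift [-0.2394  0.0924  0.0037] turn 0.623
```

apply_moves([
  [-0.046,0.0178,0.003,0.14,1],
  [-0.092,0.0355,0.003,0.28,1],
  [-0.138,0.0533,0.003,0.42,1],
  [-0.184,0.071,0.003,0.56,1],
  [-0.23,0.0888,0.003,0.628,1],
])

```text
time_s: 1.1
ee_pos: [552.4, 287.1, 230.5]
ee_rot: [-180.0, 0.0, 89.8]
force: [0.0, 0.8, 0.0]
gripper_width: 91.0
gripper_force: 0.0
```

```bash
python3 go.py 560 280.5 230 90
```

```text
1.1 [552.4 287.1 230.5] [-1.7996e+02  1.0000e-02  8.9760e+01] shift [-0.0066  0.0077  0.0005] turn -0.004
```

apply_moves([
  [-0.0066,0.0077,0.0,-0.003,1],
  [-0.0066,0.0077,0.02,-0.003,1],
  [-0.0066,0.0077,0.05,-0.003,1],
  [-0.0066,0.0077,0.077,-0.003,1],
  [-0.0066,0.0077,0.077,-0.003,1],
])

```text
time_s: 1.6
ee_pos: [555.5, 281.1, 149.7]
ee_rot: [-179.5, 0.2, 90.2]
force: [0.2, 0.4, -1.0]
gripper_width: 91.1
gripper_force: 0.0
```

```bash
python3 - <<'E'
from h import *
f=[cams.grab_frame("scene")[110:210,260:390],cams.grab_frame("top")[150:250,90:220]]
cv2.imwrite("pics/g1.png",np.hstack([cv2.resize(a,None,fx=3,fy=3,interpolation=cv2.INTER_CUBIC) for a in f]))
E
python3 go.py 560 280.5 153 90
```

```text
1.7 [558.4 282.5 154.1] [-179.95    0.     90.22] shift [-0.002   0.0016  0.0011] turn 0.004
```

View pics/g1.png

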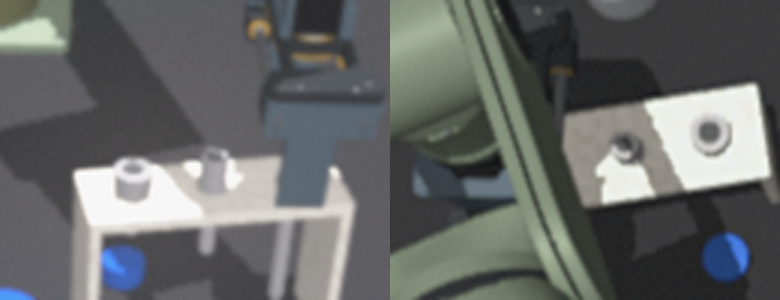

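The near finger stands in front of the column, aligned with the shank below it (about x=283), and the neighbours are clear. Closing now.

apply_moves([
  [-0.0015,0.0015,0.001,0.004,-0.3],
  [-0.0015,0.0015,0.001,0.004,-0.5],
  [-0.0015,0.0015,0.001,0.004,-1],
  [-0.0015,0.0015,0.001,0.004,-1],
  [-0.0015,0.0015,0.001,0.004,-1],
], grip_force=15)

```text
time_s: 2.2
ee_pos: [560.4, 280.6, 153.3]
ee_rot: [180.0, -0.0, 89.9]
force: [-0.2, -1.2, 0.7]
gripper_width: 54.2
gripper_force: 0.0
```

apply_moves([
  [0,0,0,0,-1],
  [0,0,0,0,-1],
  [0,0,0,0,-1],
  [0,0,0,0,-1],
  [0,0,0,0,-1],
])

```text
time_s: 2.7
ee_pos: [559.9, 280.6, 152.9]
ee_rot: [-180.0, 0.0, 89.9]
force: [-1.1, 0.3, -0.3]
gripper_width: 15.4
gripper_force: 15.0
```

apply_moves([
  [0,0,0,0,-1],
  [0,0,0,0,-1],
  [0,0,-0.004,0,-1],
  [0,0,-0.01,0,-1],
  [0,0,-0.01,0,-1],
], grip_force=40)

```text
time_s: 3.2
ee_pos: [561.0, 280.9, 164.0]
ee_rot: [179.9, -0.1, 89.9]
force: [0.3, -0.2, -2.6]
gripper_width: 15.5
gripper_force: 40.0
```

apply_moves([
  [0,0,-0.03,0,-1],
  [0,0,-0.06,0,-1],
  [0,0,-0.09,0,-1],
  [0,0,-0.12,0,-1],
  [0,0,-0.15,0,-1],
])

```text
time_s: 3.7
ee_pos: [560.2, 280.4, 314.3]
ee_rot: [180.0, -0.0, 89.9]
force: [0.7, 0.8, -2.2]
gripper_width: 15.3
gripper_force: 40.0
```

```bash
python3 - <<'E'
from h import *
f=cams.grab_frame("scene")[50:200,230:390]
cv2.imwrite("pics/g2.png",cv2.resize(f,None,fx=4,fy=4,interpolation=cv2.INTER_CUBIC))
print(env.state()["force"],env.state()["torque"])
E
python3 go.py 519.8 -186.5 312 90
```

```text
[1.72619255 0.65508297 1.84983645] [ 0.02274778 -0.12737601  0.01030946]
3.75 [562.1 281.4 320.2] [179.44  -0.27  89.94] shift [-0.468  -0.0419  0.0056] turn -0.001
```

View pics/g2.png

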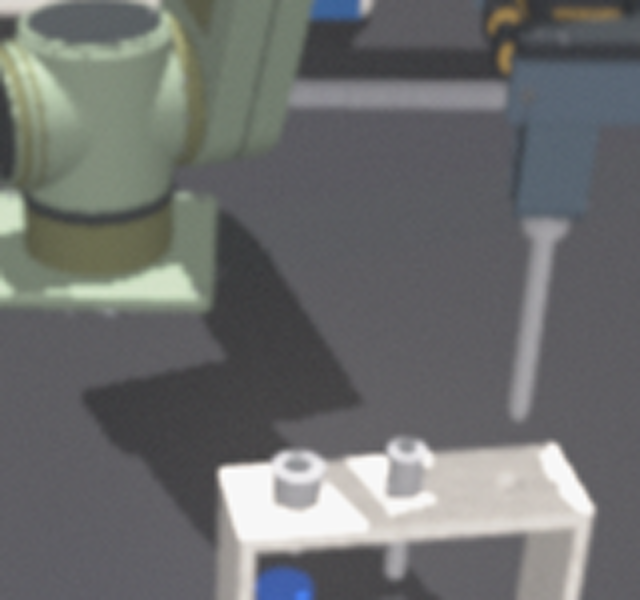

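The column came out upright: shank from (545,235) to nose (518,415), parallel to the finger. Carrying it to the holder.

apply_moves([
  [-0.025,-0.002,0,0,-1],
  [-0.07,-0.006,0,0,-1],
  [-0.115,-0.01,0,0,-1],
  [-0.16,-0.014,0,0,-1],
  [-0.205,-0.018,0,0,-1],
])

```text
time_s: 4.25
ee_pos: [541.5, 73.9, 312.5]
ee_rot: [180.0, 0.0, 90.0]
force: [0.2, -0.4, -1.7]
gripper_width: 15.2
gripper_force: 40.0
```

apply_moves([
  [-0.045,-0.004,0,0,-1],
  [-0.09,-0.008,0,0,-1],
  [-0.135,-0.012,0,0,-1],
  [-0.18,-0.016,0,0,-1],
  [-0.22,-0.019,0,0,-1],
])

```text
time_s: 4.75
ee_pos: [522.2, -146.5, 312.6]
ee_rot: [180.0, 0.0, 89.9]
force: [0.8, -0.1, -2.3]
gripper_width: 15.5
gripper_force: 40.0
```

apply_moves([
  [-0.025,-0.002,0,0,-1],
  [-0.04,-0.003,0,0,-1],
  [-0.04,-0.003,0,0,-1],
  [-0.04,-0.003,0,0,-1],
  [-0.04,-0.003,0,0,-1],
])

```text
time_s: 5.25
ee_pos: [520.0, -183.0, 312.9]
ee_rot: [180.0, -0.0, 90.0]
force: [-0.1, 0.0, -1.5]
gripper_width: 15.5
gripper_force: 40.0
```

```bash
python3 - <<'E'
from h import *
print(env.state()["force"],env.state()["torque"])
a=cams.grab_frame("scene")[70:170,110:210];b=cams.grab_frame("top")[180:280,300:400]
print(env.state()["force"],env.state()["torque"])
cv2.imwrite("pics/g3.png",np.hstack([cv2.resize(f,None,fx=4,fy=4,interpolation=cv2.INTER_CUBIC) for f in(a,b)]))
E
python3 go.py 519.8 -186.5 312 90
```

```text
[-0.08301425  0.00611852 -1.4964635 ] [-0.08980509  0.06544088  0.06872748]
[ 0.56196815  0.98697577 -1.13075304] [-0.06181929  0.00646791 -0.00016768]
5.35 [ 520.  -183.1  313. ] [ 1.7999e+02 -2.0000e-02  9.0050e+01] shift [-0.0034 -0.0002  0.001 ] turn 0.001
```

View pics/g3.png

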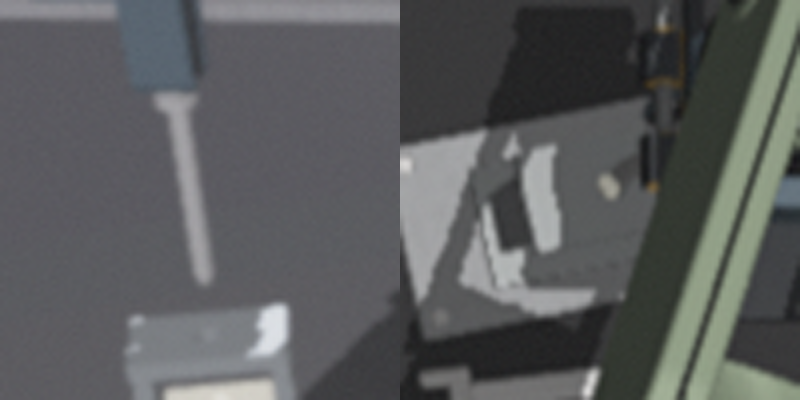

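The nose is at (205,282) in the left crop, with the hole just below it at (209,333). The top view is mostly blocked by the arm.

```bash
python3 - <<'E'
from h import *
n=np.array([110+205/4,70+282/4]);h=np.array([110+209/4,70+333/4])
print(pix("scene",(520,-183,185)),n)
for z in(183,185,187):print(onz("scene",n,z))
print(onz("scene",h,147), onz("scene",[161.5,153.75],147))
E
```

```text
[160.0525531  140.43921332] [161.25 140.5 ]
[ 516.74632082 -181.17484849  183.        ]
[ 520.15265428 -180.03463546  185.        ]
[ 523.55898773 -178.89442243  187.        ]
[ 516.82425961 -183.74064892  147.        ] [ 519.21384688 -185.01583561  147.        ]
```

apply_moves([
  [-0.0036,0,0.01,0,-1],
  [-0.0036,0,0.02,0,-1],
  [-0.0036,0,0.03,0,-1],
  [-0.0036,0,0.034,0,-1],
  [-0.0036,0,0.034,0,-1],
])

```text
time_s: 5.85
ee_pos: [519.3, -187.8, 277.7]
ee_rot: [-179.9, -0.1, 89.9]
force: [-0.1, -0.4, -2.7]
gripper_width: 15.5
gripper_force: 40.0
```

apply_moves([
  [0,0,0.0007,0,-1],
  [0,0,0.0014,0,-1],
  [0,0,0.0021,0,-1],
  [0,0,0.0028,0,-1],
  [0,0,0.0035,0,-1],
])

```text
time_s: 6.35
ee_pos: [519.9, -188.0, 275.5]
ee_rot: [180.0, 0.0, 89.9]
force: [-0.3, -0.4, -1.7]
gripper_width: 15.3
gripper_force: 40.0
```

apply_moves([
  [0.0008,0,0.0005,0,-1],
  [0.0008,0,0.001,0,-1],
  [0.0008,0,0.0015,0,-1],
  [0.0008,0,0.002,0,-1],
  [0.0008,0,0.0025,0,-1],
])

```text
time_s: 6.85
ee_pos: [519.8, -187.2, 272.9]
ee_rot: [180.0, -0.0, 89.9]
force: [-0.1, 0.1, -2.2]
gripper_width: 15.3
gripper_force: 40.0
```

apply_moves([
  [0,0,0,0,-1],
  [0,0,0,0,-1],
])

```text
time_s: 7.05
ee_pos: [519.8, -187.2, 272.9]
ee_rot: [180.0, -0.0, 89.9]
force: [0.6, 0.0, -1.9]
gripper_width: 15.4
gripper_force: 40.0
```

apply_moves([
  [0,0,0.0006,0,-1],
  [0,0,0.0012,0,-1],
  [0,0,0.0018,0,-1],
  [0,0,0.0024,0,-1],
  [0,0,0.003,0,-1],
])

```text
time_s: 7.55
ee_pos: [519.8, -187.2, 269.8]
ee_rot: [-180.0, -0.0, 89.9]
force: [0.1, 0.4, -2.4]
gripper_width: 15.2
gripper_force: 40.0
```

apply_moves([
  [0,0,0.0006,0,-1],
  [0,0,0.0012,0,-1],
  [0,0,0.0018,0,-1],
  [0,0,0.0024,0,-1],
  [0,0,0.003,0,-1],
])

```text
time_s: 8.05
ee_pos: [519.8, -187.2, 266.9]
ee_rot: [180.0, -0.0, 89.9]
force: [-0.3, -0.0, -2.2]
gripper_width: 15.1
gripper_force: 40.0
```

apply_moves([
  [0,0,0.001,0,-1],
  [0,0,0.002,0,-1],
  [0,0,0.003,0,-1],
  [0,0,0.004,0,-1],
  [0,0,0.005,0,-1],
])

```text
time_s: 8.55
ee_pos: [519.8, -187.2, 261.8]
ee_rot: [180.0, -0.0, 89.9]
force: [-0.1, -0.0, -1.8]
gripper_width: 15.5
gripper_force: 40.0
```

```bash
python3 - <<'E'
from h import *
a=cams.grab_frame("scene")[90:210,110:210]
print(env.state()["force"],env.state()["torque"])
cv2.imwrite("pics/g4.png",cv2.resize(a,None,fx=5,fy=5,interpolation=cv2.INTER_CUBIC))
E
```

```text
[-0.27890114 -0.01528656 -2.47153893] [-0.16772399  0.08328314  0.00602838]
```

View pics/g4.png

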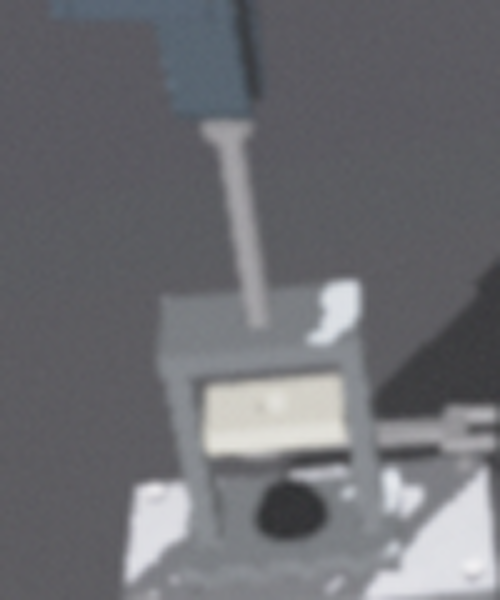

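The shank enters the top plate at (257,325) with about 97 mm still above it, so it is in the hole with no side force. Lowering it towards the guide.

apply_moves([
  [0,0,0.002,0,-1],
  [0,0,0.004,0,-1],
  [0,0,0.006,0,-1],
  [0,0,0.008,0,-1],
  [0,0,0.01,0,-1],
])

```text
time_s: 9.1
ee_pos: [519.8, -187.2, 251.7]
ee_rot: [-180.0, -0.0, 89.9]
force: [0.2, 1.1, -2.4]
gripper_width: 15.2
gripper_force: 40.0
```

apply_moves([
  [0,0,0.002,0,-1],
  [0,0,0.004,0,-1],
  [0,0,0.006,0,-1],
  [0,0,0.008,0,-1],
  [0,0,0.01,0,-1],
])

```text
time_s: 9.6
ee_pos: [519.8, -187.2, 241.8]
ee_rot: [180.0, -0.0, 89.9]
force: [0.2, 0.3, -2.2]
gripper_width: 15.3
gripper_force: 40.0
```

apply_moves([
  [0,0,0.002,0,-1],
  [0,0,0.004,0,-1],
  [0,0,0.006,0,-1],
  [0,0,0.008,0,-1],
  [0,0,0.01,0,-1],
])

```text
time_s: 10.1
ee_pos: [519.8, -187.2, 231.8]
ee_rot: [180.0, -0.0, 89.9]
force: [0.0, 0.8, -1.3]
gripper_width: 15.3
gripper_force: 40.0
```

apply_moves([
  [0,0,0.001,0,-1],
  [0,0,0.002,0,-1],
  [0,0,0.003,0,-1],
  [0,0,0.004,0,-1],
  [0,0,0.005,0,-1],
])

```text
time_s: 10.6
ee_pos: [519.8, -187.2, 226.9]
ee_rot: [180.0, -0.0, 89.9]
force: [-0.1, 0.2, -1.8]
gripper_width: 14.9
gripper_force: 40.0
```

apply_moves([
  [0,0,0.0008,0,-1],
  [0,0,0.0016,0,-1],
  [0,0,0.0024,0,-1],
  [0,0,0.0032,0,-1],
  [0,0,0.004,0,-1],
])

```text
time_s: 11.1
ee_pos: [519.8, -187.2, 222.9]
ee_rot: [180.0, -0.0, 89.9]
force: [0.3, -0.8, -0.7]
gripper_width: 15.4
gripper_force: 40.0
```

apply_moves([
  [0,0,0.0008,0,-1],
  [0,0,0.0016,0,-1],
  [0,0,0.0024,0,-1],
  [0,0,0.0032,0,-1],
  [0,0,0.004,0,-1],
])

```text
time_s: 11.6
ee_pos: [519.8, -187.2, 218.9]
ee_rot: [180.0, -0.0, 89.9]
force: [-0.2, 0.9, -2.3]
gripper_width: 15.4
gripper_force: 40.0
```

apply_moves([
  [0,0,0.0008,0,-1],
  [0,0,0.0016,0,-1],
  [0,0,0.0024,0,-1],
  [0,0,0.0032,0,-1],
  [0,0,0.004,0,-1],
])

```text
time_s: 12.1
ee_pos: [519.8, -187.2, 214.9]
ee_rot: [180.0, -0.0, 89.9]
force: [-0.0, -0.5, -1.4]
gripper_width: 15.1
gripper_force: 40.0
```

apply_moves([
  [0,0,0.0024,0,-1],
  [0,0,0.0048,0,-1],
  [0,0,0.0072,0,-1],
  [0,0,0.0096,0,-1],
  [0,0,0.012,0,-1],
])

```text
time_s: 12.6
ee_pos: [519.8, -187.2, 202.7]
ee_rot: [-180.0, -0.0, 89.9]
force: [1.0, 0.0, -1.6]
gripper_width: 15.1
gripper_force: 40.0
```

apply_moves([
  [0,0,0.0024,0,-1],
  [0,0,0.0048,0,-1],
  [0,0,0.0072,0,-1],
  [0,0,0.0096,0,-1],
  [0,0,0.012,0,-1],
])

```text
time_s: 13.1
ee_pos: [519.8, -187.2, 190.7]
ee_rot: [180.0, -0.0, 89.9]
force: [-0.1, 0.5, -2.3]
gripper_width: 15.0
gripper_force: 40.0
```

apply_moves([
  [0,0,0.0024,0,-1],
  [0,0,0.0048,0,-1],
  [0,0,0.0072,0,-1],
  [0,0,0.0096,0,-1],
  [0,0,0.012,0,-1],
])

```text
time_s: 13.6
ee_pos: [519.8, -187.2, 178.7]
ee_rot: [180.0, -0.0, 89.9]
force: [-0.4, -0.3, -2.1]
gripper_width: 15.1
gripper_force: 40.0
```

apply_moves([
  [0,0,0.001,0,-1],
  [0,0,0.002,0,-1],
  [0,0,0.003,0,-1],
  [0,0,0.004,0,-1],
  [0,0,0.005,0,-1],
], grip_force=55)

```text
time_s: 14.1
ee_pos: [519.9, -187.2, 173.9]
ee_rot: [180.0, 0.0, 89.9]
force: [-0.3, 0.1, -1.9]
gripper_width: 15.5
gripper_force: 55.0
```

Now onto the seal.

apply_moves([
  [0,0,0.0008,0,-1],
  [0,0,0.0016,0,-1],
  [0,0,0.0024,0,-1],
  [0,0,0.0032,0,-1],
  [0,0,0.004,0,-1],
])

```text
time_s: 14.6
ee_pos: [519.8, -187.2, 169.8]
ee_rot: [-180.0, -0.0, 89.9]
force: [-0.6, -0.2, -1.2]
gripper_width: 15.3
gripper_force: 55.0
```

apply_moves([
  [0,0,0.0008,0,-1],
  [0,0,0.0016,0,-1],
  [0,0,0.0024,0,-1],
  [0,0,0.0032,0,-1],
  [0,0,0.004,0,-1],
])

```text
time_s: 15.1
ee_pos: [520.1, -187.3, 167.6]
ee_rot: [179.9, 0.0, 89.9]
force: [-1.7, -0.2, 7.6]
gripper_width: 15.1
gripper_force: 55.0
```

apply_moves([
  [0,0,0.0008,0,-1],
  [0,0,0.0016,0,-1],
  [0,0,0.0024,0,-1],
  [0,0,0.0032,0,-1],
  [0,0,0.004,0,-1],
])

```text
time_s: 15.6
ee_pos: [520.1, -187.3, 163.7]
ee_rot: [179.9, 0.0, 89.9]
force: [-2.1, -0.8, 8.3]
gripper_width: 15.1
gripper_force: 55.0
```

apply_moves([
  [0,0,0.0008,0,-1],
  [0,0,0.0016,0,-1],
  [0,0,0.0024,0,-1],
  [0,0,0.0032,0,-1],
  [0,0,0.004,0,-1],
])

```text
time_s: 16.1
ee_pos: [520.1, -187.4, 159.8]
ee_rot: [179.9, 0.0, 89.9]
force: [-2.9, 0.7, 14.1]
gripper_width: 15.4
gripper_force: 55.0
```

apply_moves([
  [0,0,0.0005,0,-1],
  [0,0,0.001,0,-1],
  [0,0,0.0015,0,-1],
  [0,0,0.002,0,-1],
  [0,0,0.002,0,-1],
])

```text
time_s: 16.6
ee_pos: [520.2, -187.4, 159.8]
ee_rot: [179.8, 0.1, 89.9]
force: [-4.3, 1.8, 17.8]
gripper_width: 15.3
gripper_force: 55.0
```

apply_moves([
  [0,0,0.0005,0,-1],
  [0,0,0.001,0,-1],
  [0,0,0.0015,0,-1],
  [0,0,0.002,0,-1],
  [0,0,0.002,0,-1],
])

```text
time_s: 17.1
ee_pos: [520.2, -187.4, 159.7]
ee_rot: [179.8, 0.1, 89.9]
force: [-7.1, 2.6, 28.2]
gripper_width: 14.9
gripper_force: 55.0
```

```bash
python3 - <<'E'
from h import *
a=cams.grab_frame("scene")[110:210,110:210]
print(env.state()["force"],env.state()["torque"],env.state()["ee_pos"])
cv2.imwrite("pics/g5.png",cv2.resize(a,None,fx=6,fy=6,interpolation=cv2.INTER_CUBIC))
E
```

```text
[-8.02256471  3.37218027 28.69796392] [ 0.61079905  1.90504133 -0.05787939] [ 520.2221625  -187.39239087  159.69136581]
```

View pics/g5.png

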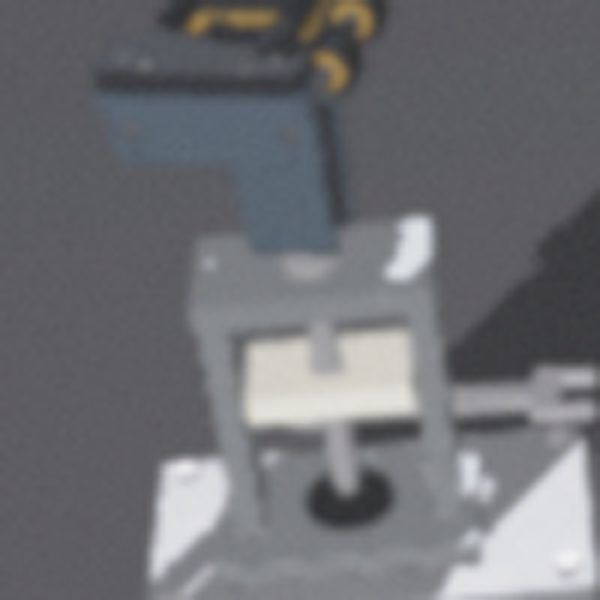

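The collar lies on the top plate at (308,265), and the shank runs through the guide at (325,360) into the seal at (345,490). The stop is hard at 28 N. Now I'll ease off the force and release.

apply_moves([
  [0,0,-0.001,0,-1],
  [0,0,-0.002,0,-1],
  [0,0,-0.003,0,-1],
  [0,0,-0.0036,0,-1],
  [0,0,-0.0036,0,-1],
])

```text
time_s: 17.65
ee_pos: [520.1, -187.3, 159.8]
ee_rot: [179.9, 0.0, 89.9]
force: [-3.3, 1.5, 10.0]
gripper_width: 15.2
gripper_force: 55.0
```

apply_moves([
  [0,0,0,0,-0.4],
  [0,0,0,0,-0.3],
  [0,0,0,0,-0.2],
  [0,0,0,0,-0.2],
  [0,0,0,0,-0.2],
])

```text
time_s: 18.15
ee_pos: [519.8, -187.2, 157.2]
ee_rot: [-180.0, -0.0, 89.9]
force: [-0.4, 0.1, -0.3]
gripper_width: 36.1
gripper_force: 0.0
```

apply_moves([
  [0,0,0,0,0],
  [0,0,0,0,0],
  [0,0,0,0,0],
  [0,0,0,0,0],
  [0,0,-0.002,0,0],
])

```text
time_s: 18.65
ee_pos: [519.7, -187.1, 159.4]
ee_rot: [-180.0, -0.0, 89.9]
force: [0.1, 0.4, -0.5]
gripper_width: 45.6
gripper_force: 0.0
```

Free. Raise and move back in y to give the cameras a view.

apply_moves([
  [0,0,-0.01,0,0],
  [0,0,-0.03,0,0],
  [0,0,-0.06,0,0],
  [0,0,-0.09,0,0],
  [0,0,-0.12,0,0],
])

```text
time_s: 19.15
ee_pos: [519.8, -187.2, 281.6]
ee_rot: [179.9, 0.0, 89.9]
force: [1.1, 0.8, 0.0]
gripper_width: 45.4
gripper_force: 0.0
```

apply_moves([
  [0.04,0,0,0,0],
  [0.08,0,0,0,0],
  [0.12,0,0,0,0],
  [0.15,0,0,0,0],
  [0.15,0,0,0,0],
])

```text
time_s: 19.65
ee_pos: [519.9, -34.1, 280.6]
ee_rot: [179.9, -0.1, 90.2]
force: [-0.5, -0.5, 0.1]
gripper_width: 45.7
gripper_force: 0.0
```

```bash
python3 - <<'E'
from h import *
a=cams.grab_frame("scene");b=cams.grab_frame("top")
r=lambda f,s:cv2.resize(f,None,fx=s,fy=s,interpolation=cv2.INTER_CUBIC)
cv2.imwrite("pics/g6.png",np.hstack([r(a[110:210,110:210],4),r(b[180:280,300:400],4)]))
print(env.state()["qvel"].round(2),env.state()["force"],pix("top",(520,-187,205)),pix("scene",(520,-187,205)))
E
```

```text
[-1.62  0.34  0.07 -0.33 -0.03 -0.05] [-0.08649504 -0.26159938 -0.14057535] [358.51494233 222.7109973 ] [157.21721662 133.0690696 ]
```

View pics/g6.png

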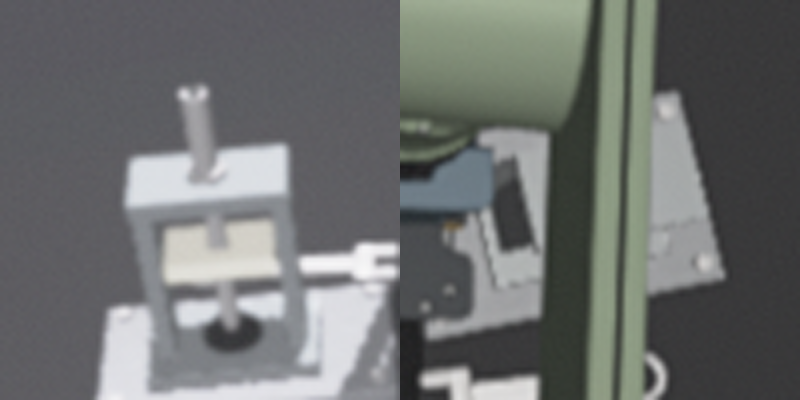

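The column stands upright with its collar flat on the plate at (207,175), its head top at (193,92) and its nose in the seal at (230,325). The gripper is clear of it.

```bash
python3 -c "
from workcell import env
print(env.job_done())"
```

```text
the job is handed in; nothing more can be done
None
```

The long column is seated in the holder, upright through the top plate and guide with its collar flat on the plate after a 28 N press; I then let go, backed the arm clear and handed the job in at about 20 s.

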